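# Clamp a prism mould on the bench vibrating table

## Robot

A 6-joint arm with a two-finger parallel gripper is mounted at the origin on the work surface. World frame = base frame: x ahead of the robot, y to its left, z up, the work surface at z = 0. Lengths are in mm, angles in rad, forces in N, time in s.
With the tool pointing down it reaches from about 425 to 950 mm from the base axis. Payload 3.5 kg.
Tool frame: the origin (TCP) lies midway between the tips of the shut fingers; the grasp point (between the pads) lies 19 mm behind it; z points along the fingers, y is the direction in which the jaws open and shut (so a half turn about z gives the same grasp; the last joint's range is limited). The gripper opens to 85 mm and grips with 20 to 120 N. Pads are 22 mm wide; open, the fingers measure 114 mm over their backs; the gripper's body (76 mm by 85 mm) begins 54 mm behind the grasp point. The pads swing forward as they close: fully open they stand 13 mm farther back than shut.
Start: joints at [1.123, 0.286, 1.577, -0, 1.279, -0.15], TCP at [198.02, 645.286, 209.325] pointing down, gripper open.
Joint ranges: [-2.77, 2.77], [-0.9, 2.22], [0.21, 2.48], [-1.53, 4.67], [0.24, 2.81], [-2.84, 2.84]. Speed limits (rad/s): [2.79, 2.79, 3.14, 3.14, 3.14, 3.14].

## Interface

Orientations are given as a unit quaternion [x, y, z, w].
In Python, from workcell import bot, jaws, kin, optics, order, telemetry gives the robot as it stands. Calls block until the motion is done:
- bot.move_ptp(position, orientation): joint-space move of the TCP to a pose.
- bot.servo_line(position, velocity=150, frame=None, until_force=None): straight line of the TCP; frame=None keeps the orientation; velocity is the mean speed in mm/s. With until_force (N) it stops when the force on the tool has changed by that much, and returns True; else False.
- bot.move_j(angles): joint-space move.
- jaws.release() and jaws.gripper_close(squeeze=None): open the fingers fully, or close them until they stop; squeeze is the grip in N (None keeps the last).
- bot.wait(seconds).
- kin.solve_ik(position, orientation): joint angles nearest the present ones, or None.
- optics.capture(name): name is "side" or "top" or "wrist"; returns a dict with "image" (480x640x3 uint8, red, green, blue), "range_z" (480x640 float32, mm along the optical axis (not along the pixel's ray), 0 where there is no reading), "mtx" (3x3 intrinsics, pixels), "eye" and "orientation" of the camera in the world; the wrist camera has in their place "hand_eye" (4x4, takes a point from camera to tool coordinates, whose origin is the TCP and whose axes are the flange's). Camera axes: x right, y down, z forward; pixel columns grow to the right and rows downward; lengths in mm; the calibration is good to about 2 mm. A picture is of the moment at which its call begins: read the wrist's pose just before it.
A pose or a line that the arm cannot do raises bot.PlanningError and nothing moves.
- order.job_done(): hands the job in, once; it reports no verdict.
Trained networks look in the newest picture that a camera, given by its name, has taken for a name from the list of things; names that differ only in an ending like _2 or _b are one class to them, and where a whole thing is asked for, a point or a joint stands for the part that bears it (a point fixed in the world has none). Each returns a list of dicts, best first, with "p" (0 to 1); they miss things now and then, are a little off and sometimes report something else, mostly with a low value. They report only what shows in the picture. A call takes as long as a camera call. They do not tell look-alikes from the thing itself.
- optics.spot_in(thing, camera): "at" ([x, y, z] in mm, in the coordinates of the camera as it stood for that picture, good to about 4 mm: the middle of the surface that is visible of it).
- optics.trace(thing, camera): "mask" (480x640 bool, what is visible of it).
- optics.place_of(thing, camera): "at" ([x, y, z] in mm, in the coordinates of the camera as it stood for that picture, good to about 4 mm: a listed point, or the origin of a listed thing).
Readings, each from a call of its own:
- telemetry.read_time_s(): time.
- telemetry.read_joint_positions(): joint angles.
- telemetry.read_dq(): joint speeds.
- telemetry.read_joint_torque(): joint torques, N m.
- telemetry.read_position(): TCP position.
- telemetry.read_eef_rot(): TCP orientation.
- telemetry.read_ft_force(): force on the tool from outside, world axes, zero at the start.
- telemetry.read_wrist_torque(): the same for the moment, N m.
- telemetry.read_finger_gap(): opening from 0.0 (shut) to 1.0 (fully open).
Only numpy, scipy, OpenCV 4.12 (cv2) and the standard library are available. Lean on these libraries where they do the work, as an engineer would, in place of code of your own. Each camera call takes 0.05 s, during which the arm holds its last target.

## Task

Load the aluminium prism mould into the nest of the bench vibrating table: turn it so that its offset lug matches the slot and set it down until it lies fully home on the nest floor. Then clamp it: draw the hold-down bat outward along its own length until it is clear of its notch, swing it over towards the mould, press it down against the spring pad until it meets the keeper's horn and let it slip back fully into the keeper's notch, so that the pad presses on the lug. Never force the bat over its lock without drawing it, and leave the mug, ring and spatula where they are.

Things in the scene. Friction and masses are not known exactly. Their poses are not given: they have to be found in the camera images.
- mould: Open-topped aluminium prism mould, 0.55 to 0.85 kg, upright and loose on the bench. Box 172 long (its x), 56 wide (y), 50 high (z); side walls 8 mm, end walls 6 mm thick, floor 10 mm. At its +x end the floor plate carries a lug 28 mm long, 32 wide and 10 high that starts at the end wall (x = 86 to 114 mm) and is offset 12 mm to +y. Origin: centre of the underside of the 172 x 56 box.
- mould_lug (a point): Underside of the mould's lug at the middle of the lug, 100 mm along mould x and 12 mm along mould y from the mould's origin; axes as the mould.
- vibrator: Bench vibrating table, blue housing on rubber feet with a steel top plate 340 (its x) x 200 (y) mm whose top is 118 mm over the bench; it does not move, but stands elsewhere each time. Bolted on it is a 10 mm thick dark steel nest plate (top 128 mm over the bench) with a one-way cutout, and on its +x end the hold-down lever between two quadrant cheeks. Origin: centre of its underside on the bench.
- nest (a point): Centre of the nest's floor, at x = -62, y = 0, z = 118 mm in the table's frame, same axes as the table. The cutout is 175 x 59 mm (1.5 mm play all round) and 10 mm deep, square-edged, with a slot for the lug at its +x end; the mould is home when its origin lies at this point with the mould's x along this x.
- nest_slot (a point): Middle of the floor of the slot for the lug, 35 mm wide (y), at x = 38, y = 12, z = 118 mm in the table's frame. It is open on its +x side.
- lever_pivot (a point): Pivot of the hold-down lever, on its axis, at x = 106, y = 12, z = 155 mm in the table's frame, same axes as the table. The lever swings in the plane y = 12 mm and stays anywhere, with slight friction. Its steel arm, 60 mm long, carries the pad: upright when open (the pad reaching 43 mm out on its -x side), level over the lug when clamped.
- bat_grip (a point): Point on the bat to grip, 92 mm from the pivot when the bat is home. The bat is a black flat-sided paddle 60 mm long (60 to 120 mm from the pivot), 16 mm thick across the flats (along the table's y) and 24 mm wide in the swing plane, standing 45 degrees off vertical. This point's z axis points outward along the bat, its y axis is the table's y.
- lever (a joint): Swing of the lever, rad: 0 = open, bat leaning 45 degrees to the table's +x, away from the mould; grows as the bat swings over to -x. The clamped notch is in a steel keeper screwed outside the cheeks, set by the last user to 1.40 to 1.56 rad (bat 35 to 44 degrees to -x), differently each time. Its horn, reaching 60 mm from the pivot, stops the drawn bat 0.03 rad past the notch's middle.
- bat (a joint): How far the bat is drawn outward, m: 0 = home in a notch, 0.014 = hard stop. A spring pulls it home, 12 N at 0, 20 N at the stop. In both notches a cross pin on the bat has about 1 mm of play to either side; it clears a notch only when drawn 12 mm, so draw until the stop is felt. It then rides over the rim until it meets the horn; only against the horn is it over the clamped notch.
- pad (a joint): How far the spring-loaded rubber pad is pushed in, m: 0 free, 0.003 to 0.014 with a seated mould clamped and left, at most 0.018. It meets the lug at about 1.31 rad of lever swing and pushes 5 N at 0, 22 N at 17 mm, so from there the bat needs up to 14 N, before the horn is felt. If the bat is let go before its pin is over the notch, the pad pushes the lever back.
- mug: Steel mug, 84 mm across and 100 mm high, origin at the centre of its underside. Leave it alone.
- ring_mould: Brass ring, 84 mm across and 40 mm high, origin at the centre of its underside. Leave it alone.
- spatula: Spatula with a red handle, 200 mm long, lying on the bench. Leave it alone.
Not all that is in view belongs to the job. Of the things that look like the mould, take the one that is nearest to the robot's base at the start.

How it is judged:
By the outcome, as a careful person would: the job done as asked, in the order asked, and still so for the second after the job is handed in, with the robot touching nothing.
It also fails if it takes over 72 s, if anything falls off the work surface, if the arm or the gripper's body presses on something with over 40 N, if the wrist force passes 120 N, or if a joint passes its speed limit or range.

## Working session

There is one attempt and no reset: what is moved stays moved. The work goes in short steps, each a Python script; the robot and the scene stay as the last script left them, time stands still between calls to the robot, and variables do not carry over. Pictures are saved under pics/ and viewed, and the job is handed in when it is done.

```bash
ls; mkdir -p pics; cat > h.py <<'E'
import numpy as np, cv2
from scipy.spatial.transform import Rotation as R
from workcell import bot, jaws, kin, optics, order, telemetry
def cap(n):
    if n=="wrist":
        p=np.array(telemetry.read_position()); q=telemetry.read_eef_rot()
    c=optics.capture(n)
    if n=="wrist":
        T=np.eye(4);T[:3,:3]=R.from_quat(q).as_matrix();T[:3,3]=p
        c["T"]=T@np.array(c["hand_eye"])
    else:
        T=np.eye(4)
        o=np.array(c["orientation"])
        T[:3,:3]=R.from_quat(o).as_matrix() if o.size==4 else o
        T[:3,3]=c["eye"]; c["T"]=T
    return c
def w(c,p): return (c["T"]@np.append(p,1))[:3]
def px(c,P):
    p=np.linalg.inv(c["T"])@np.append(P,1); q=c["mtx"]@p[:3]; return q[:2]/q[2]
def cloud(c):
    z=c["range_z"].astype(float); v,u=np.mgrid[0:480,0:640]; K=c["mtx"]
    P=np.stack([(u-K[0,2])/K[0,0]*z,(v-K[1,2])/K[1,1]*z,z],-1)
    W=P@c["T"][:3,:3].T+c["T"][:3,3]; W[z<=0]=np.nan
    return W
def save(c,name): cv2.imwrite("pics/"+name,cv2.cvtColor(c["image"],cv2.COLOR_RGB2BGR))
E
python3 - <<'E'
from h import *
for n in ["top","side","wrist"]:
    c=cap(n); save(c,n+"0.png"); print(n,c["T"].round(3).tolist())
    for t in ["mould","vibrator","nest","nest_slot","lever_pivot","bat_grip","mould_lug","mug","ring_mould","spatula"]:
        r=optics.place_of(t,n)
        print(t,[(round(d["p"],2),w(c,d["at"]).round(0).tolist(),px(c,w(c,d["at"])).round(0).tolist()) for d in r[:4]])
print(telemetry.read_time_s(), telemetry.read_eef_rot())
E
```

```text
pics
top [[-0.015, -0.99, 0.141, 335.377], [-1.0, 0.016, 0.01, 215.542], [-0.012, -0.141, -0.99, 1521.503], [0.0, 0.0, 0.0, 1.0]]
mould [(0.98, [452.0, 704.0, 2.0], [174.0, 276.0]), (0.97, [766.0, 389.0, -3.0], [277.0, 174.0]), (0.87, [528.0, 173.0, -1.0], [347.0, 248.0]), (0.78, [523.0, 402.0, -2.0], [273.0, 251.0])]
vibrator [(0.73, [476.0, -176.0, 3.0], [462.0, 263.0])]
nest [(0.62, [534.0, -167.0, 119.0], [468.0, 239.0])]
nest_slot [(0.78, [441.0, -191.0, 115.0], [478.0, 272.0])]
lever_pivot [(0.62, [380.0, -213.0, 158.0], [492.0, 293.0])]
bat_grip [(0.83, [313.0, -229.0, 224.0], [508.0, 318.0]), (0.67, [536.0, -168.0, 120.0], [469.0, 238.0])]
mould_lug [(0.93, [423.0, 391.0, -2.0], [276.0, 284.0]), (0.88, [605.0, 237.0, -0.0], [326.0, 224.0]), (0.77, [426.0, 795.0, 3.0], [144.0, 285.0]), (0.63, [707.0, 316.0, 4.0], [300.0, 192.0])]
mug [(0.61, [761.0, -152.0, -1.0], [449.0, 173.0])]
ring_mould [(0.63, [766.0, -1.0, 1.0], [401.0, 172.0])]
spatula [(0.7, [527.0, 171.0, -1.0], [348.0, 249.0]), (0.57, [755.0, 140.0, 4.0], [356.0, 176.0])]
side [[0.998, -0.035, 0.044, 470.103], [-0.0
[... 613 characters left out ...]
0]), (0.96, [704.0, 309.0, 3.0], [368.0, 252.0]), (0.91, [604.0, 237.0, 3.0], [337.0, 270.0]), (0.58, [428.0, 797.0, 2.0], [274.0, 167.0])]
mug [(0.67, [765.0, -159.0, 1.0], [419.0, 380.0])]
ring_mould [(0.69, [763.0, -4.0, 0.0], [407.0, 331.0])]
spatula [(0.74, [765.0, 139.0, -1.0], [398.0, 292.0])]
wrist [[0.293, 0.911, 0.29, 123.672], [0.956, -0.279, -0.089, 667.261], [-0.0, 0.304, -0.953, 373.013], [0.0, 0.0, 0.0, 1.0]]
mould [(0.83, [452.0, 699.0, -3.0], [427.0, 384.0])]
vibrator []
nest []
nest_slot []
lever_pivot []
bat_grip []
mould_lug [(0.94, [428.0, 799.0, -2.0], [508.0, 347.0])]
mug []
ring_mould []
spatula []
1.65 [ 1.48384076e-01  9.88929808e-01 -2.50892130e-07 -2.20371639e-05]
```

View pics/top0.png

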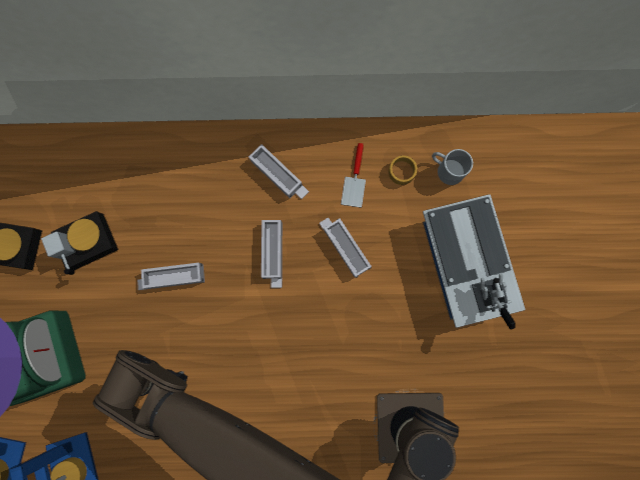

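View pics/side0.png

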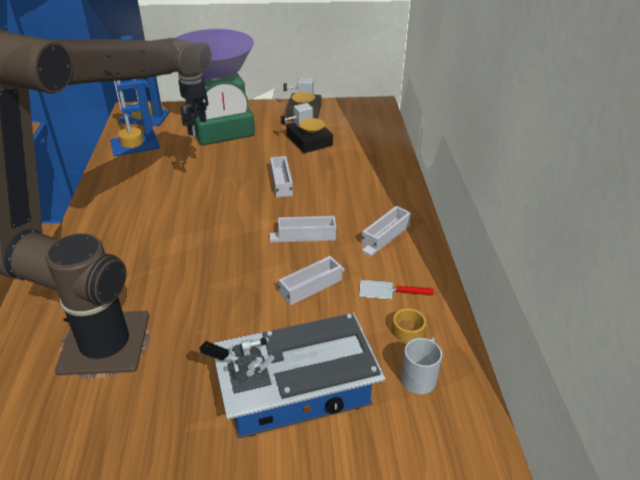

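```bash
python3 - <<'E'
import cv2
a=cv2.imread("pics/top0.png")[215:295,230:400]; b=cv2.imread("pics/side0.png")[210:320,240:400]
cv2.imwrite("pics/ct.png",cv2.resize(a,None,fx=4.5,fy=4.5,interpolation=2)); cv2.imwrite("pics/cs.png",cv2.resize(b,None,fx=4.5,fy=4.5,interpolation=2))
c=cv2.imread("pics/side0.png")[310:450,180:400];cv2.imwrite("pics/cv.png",cv2.resize(c,None,fx=3.6,fy=3.6,interpolation=2))
E
```

```text
(no output)
```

View pics/ct.png

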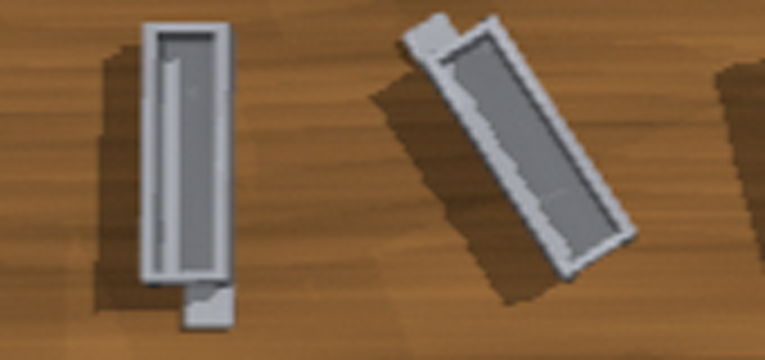

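View pics/cs.png

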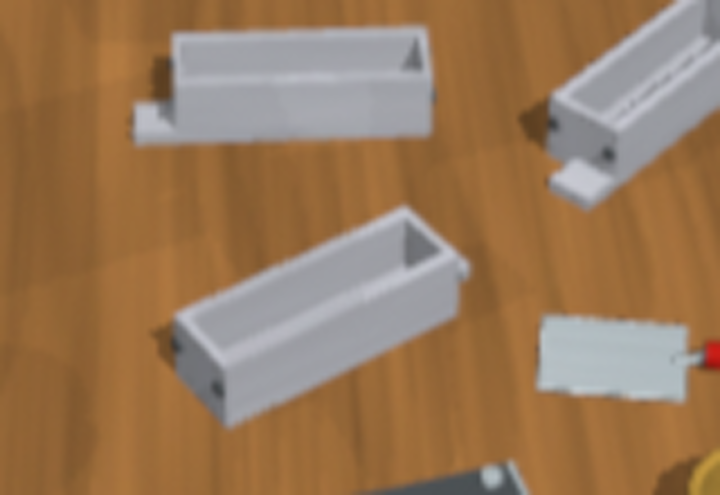

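View pics/cv.png

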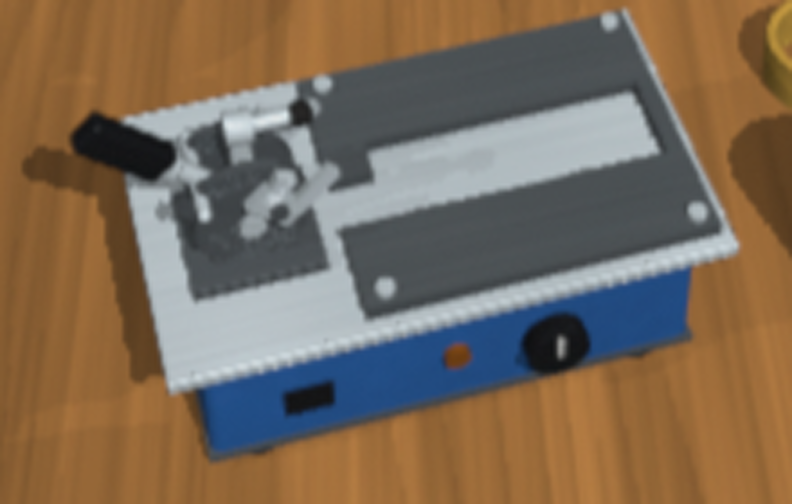

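```bash
python3 - <<'E'
from h import *
print(optics.capture("wrist")["mtx"].round(1).tolist())
def down(xang): # tool z down, tool x at world angle
    x=np.array([np.cos(xang),np.sin(xang),0]); z=np.array([0,0,-1.]); y=np.cross(z,x)
    return R.from_matrix(np.stack([x,y,z],1)).as_quat()
for k in (0,np.pi):
    for nm,p,a in [("grasp",[527,173,20],np.radians(33)),("view",[527,173,200],np.radians(33)),("viewnest",[535,-166,300],np.radians(195)),("place",[535,-166,138],np.radians(195))]:
        for dz in (0,150):
            q=kin.solve_ik(np.array(p)+[0,0,dz],down(a+k)); print(nm,k,dz,None if q is None else np.round(q,2))
# lever swing
tx=np.array([np.cos(np.radians(195)),np.sin(np.radians(195)),0]); ty=np.array([-tx[1],tx[0],0]); up=np.array([0,0,1.])
piv=np.array([377,-215,157.])
for s in (1,-1):
  for al in np.radians(np.arange(-60,61,15)):  # tool tilt relative to -bat axis
    res=[]
    for lv in np.linspace(0,1.55,6):
        b=np.sin(np.pi/4-lv)*tx+np.cos(np.pi/4-lv)*up
        side=np.cross(ty,b)
        z=-(np.cos(al)*b+np.sin(al)*side); y=ty*s; x=np.cross(y,z)
        q=R.from_matrix(np.stack([x,y,z],1)).as_quat()
        g=piv+b*106; j=kin.solve_ik(g+z*19,q); res.append('--' if j is None else str(np.round(j,1)))
    print(s,round(np.degrees(al)),sum(r!='--' for r in res),res[0],res[-1])
print(telemetry.read_time_s())
E
```

```text
[[380.3, 0.0, 320.0], [0.0, 380.3, 236.2], [0.0, 0.0, 1.0]]
grasp 0 0 [ 0.13  0.26  1.99 -0.    0.89  1.13]
grasp 0 150 [ 0.13  0.06  1.91 -0.    1.17  1.13]
view 0 0 [ 0.13  0.03  1.88 -0.    1.23  1.13]
view 0 150 [ 0.13 -0.05  1.7  -0.    1.5   1.13]
viewnest 0 0 [-0.48 -0.02  1.76 -0.    1.41 -2.31]
viewnest 0 150 [-0.48 -0.05  1.51 -0.    1.67 -2.31]
place 0 0 [-0.48  0.11  1.92 -0.    1.11 -2.31]
place 0 150 [-0.48 -0.02  1.77 -0.    1.39 -2.31]
grasp 3.141592653589793 0 [ 0.13  0.26  1.99 -0.    0.89 -2.01]
grasp 3.141592653589793 150 [ 0.13  0.06  1.91 -0.    1.17 -2.01]
view 3.141592653589793 0 [ 0.13  0.03  1.88 -0.    1.23 -2.01]
view 3.141592653589793 150 [ 0.13 -0.05  1.7  -0.    1.5  -2.01]
viewnest 3.141592653589793 0 [-0.48 -0.02  1.76 -0.    1.41  0.83]
viewnest 3.141592653589793 150 [-0.48 -0.05  1.51 -0.    1.67  0.83]
place 3.141592653589793 0 [-0.48  0.11  1.92 -0.    1.11  0.83]
place 3.141592653589793 150 [-0.48 -0.02  1.77 -0.    1.39  0.83]
1 -60 6 [-0.8 -0.3  2.2 -0.2  1.4  0.6] [-0.3  0.7  1.6 -1.   2.4  0.9]
1 -45 6 [-0.9 -0.4  2.2 -0.   1.3  0.4] [-0.3  0
[... 186 characters left out ...]
2.5  0.8  1.4 -0.3] [-0.4  0.3  1.7 -0.4  1.8  1. ]
1 15 5 -- [-0.5  0.1  1.8 -0.3  1.6  0.9]
1 30 4 -- [-0.5 -0.   1.9 -0.2  1.4  0.8]
1 45 4 -- [-0.6 -0.1  2.   0.   1.3  0.7]
1 60 3 -- [-0.7 -0.3  2.1  0.3  1.1  0.5]
-1 -60 6 [-0.8 -0.3  2.2 -0.2  1.4 -2.6] [-0.3  0.7  1.6 -1.   2.4 -2.2]
-1 -45 6 [-0.9 -0.4  2.2 -0.   1.3 -2.8] [-0.3  0.6  1.6 -0.8  2.3 -2.2]
-1 -30 5 -- [-0.3  0.5  1.6 -0.7  2.1 -2.2]
-1 -15 4 -- [-0.4  0.4  1.7 -0.6  2.  -2.2]
-1 0 5 [-1.5 -0.6  2.5  0.8  1.4  2.8] [-0.4  0.3  1.7 -0.4  1.8 -2.2]
-1 15 3 -- [-0.5  0.1  1.8 -0.3  1.6 -2.2]
-1 30 2 -- [-0.5 -0.   1.9 -0.2  1.4 -2.3]
-1 45 3 -- [-0.6 -0.1  2.   0.   1.3 -2.5]
-1 60 1 -- [-0.7 -0.3  2.1  0.3  1.1 -2.7]
1.7
```

```bash
cat >> h.py <<'E'
def down(xang):
    x=np.array([np.cos(xang),np.sin(xang),0]); z=np.array([0,0,-1.]); y=np.cross(z,x)
    return R.from_matrix(np.stack([x,y,z],1)).as_quat()
E
python3 - <<'E'
from h import *
bot.move_ptp([527,173,170],down(np.radians(33+180)))
bot.wait(.1)
c=cap("wrist"); save(c,"wm.png"); np.savez("wm.npz",**{k:np.array(c[k]) for k in c})
for t in ["mould","mould_lug"]:
    for d in optics.place_of(t,"wrist")[:2]: print(t,round(d["p"],2),w(c,d["at"]).round(1),px(c,w(c,d["at"])).round())
m=optics.trace("mould","wrist"); print(len(m),m[0]["p"] if m else 0)
W=cloud(c)
top=(abs(W[...,2]-50)<5)&(np.hypot(W[...,0]-527,W[...,1]-173)<130)
cv2.imwrite("pics/topmask.png",top.astype(np.uint8)*255)
P=W[top][:,:2].astype(np.float32); print(len(P),np.nanmedian(W[top][:,2])); r=cv2.minAreaRect(P); print(r)
for z0,z1 in [(-5,5),(5,14)]:
    s=(W[...,2]>z0)&(W[...,2]<z1); print(s.sum(),np.median(W[s][:,2]))
print(telemetry.read_time_s())
E
```

```text
mould 0.61 [528.5 171.1   0.8] [318. 207.]
mould 0.59 [522.6 402.9  -6.9] [513. 322.]
mould_lug 0.86 [423.5 393.2  -7.8] [576. 239.]
mould_lug 0.85 [705.2 312.9  -2.4] [339. 409.]
4 0.67
5581 49.15003393330784
((525.4876098632812, 174.455078125), (172.58590698242188, 56.228546142578125), 31.967891693115234)
209719 -0.7557541430753076
13448 9.254779387432535
4.075
```

View pics/wm.png

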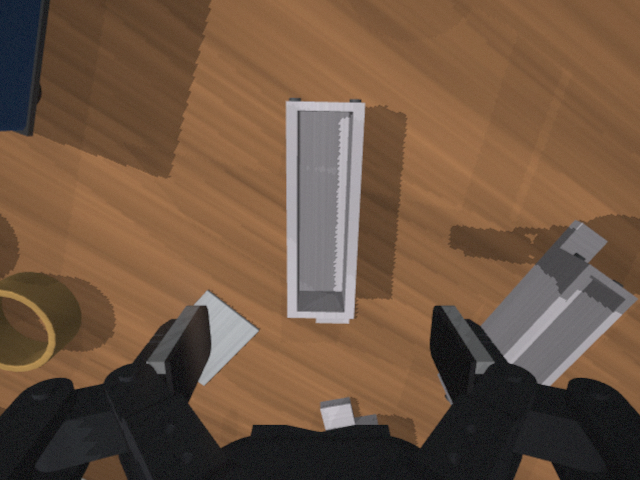

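View pics/topmask.png

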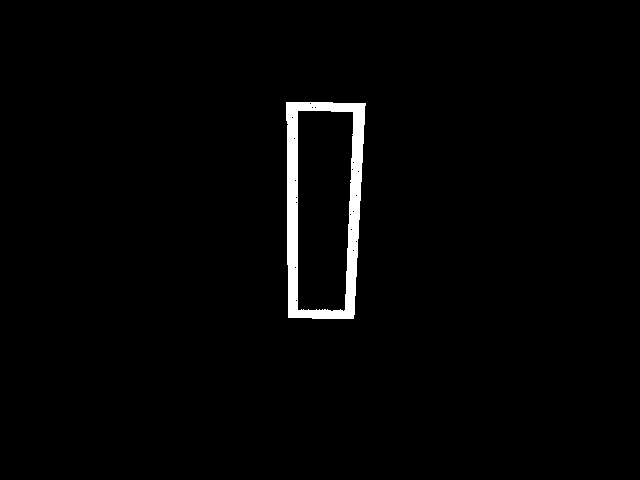

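```bash
python3 - <<'E'
from h import *
bot.move_ptp([535,-166,300],down(np.radians(15)))
bot.wait(.1)
c=cap("wrist"); save(c,"wn.png"); np.savez("wn.npz",**{k:np.array(c[k]) for k in c})
for t in ["nest","nest_slot","lever_pivot","bat_grip","vibrator"]:
    for d in optics.place_of(t,"wrist")[:2]: print(t,round(d["p"],2),w(c,d["at"]).round(1),px(c,w(c,d["at"])).round())
W=cloud(c)
Z=W[...,2]
for lo,hi in [(110,123),(123,135)]:
    s=(Z>lo)&(Z<hi); print(s.sum(),np.median(Z[s]))
img=np.zeros((480,640,3),np.uint8); img[(Z>112)&(Z<122)]=(0,255,0); img[(Z>122)&(Z<133)]=(0,0,255); img[Z>=133]=(255,255,255)
cv2.imwrite("pics/nz.png",img)
print(telemetry.read_time_s())
E
```

```text
nest 0.82 [ 538.7 -165.1  114.8] [319. 198.]
nest_slot 0.71 [ 443.1 -199.   118.8] [327. 298.]
lever_pivot 0.71 [ 371.4 -213.   152.8] [322. 382.]
vibrator 0.96 [ 477.9 -177.6    4.4] [317. 228.]
29428 117.01995074862768
35531 127.02669560568751
6.8833
```

View pics/wn.png

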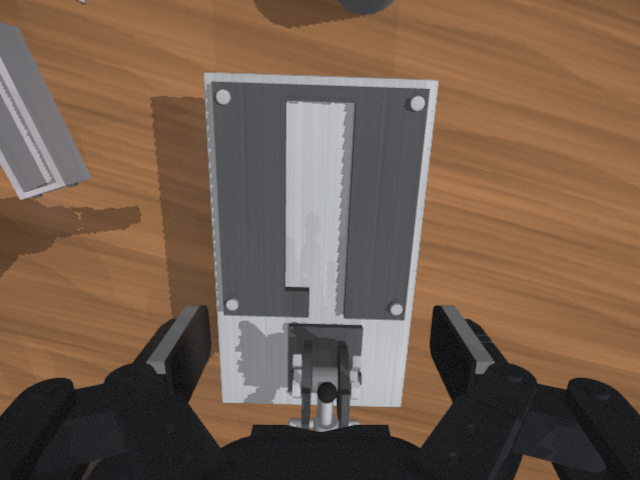

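View pics/nz.png

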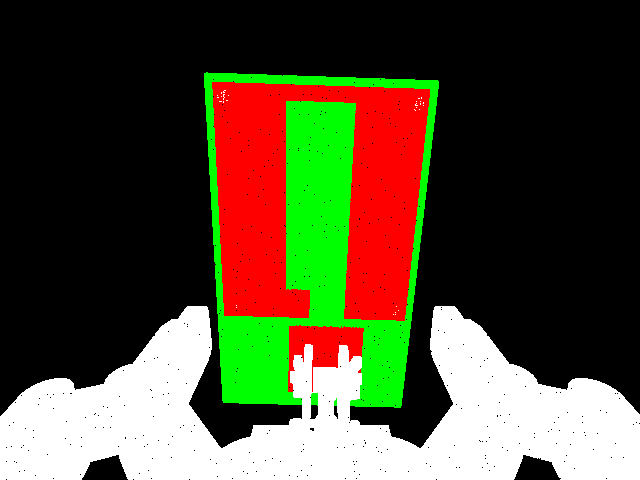

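```bash
cat > fit.py <<'E'
from h import *
def ray(c,u,v,z):
    K=c["mtx"];T=c["T"]; d=np.stack([(u-K[0,2])/K[0,0],(v-K[1,2])/K[1,1],np.ones_like(u)],-1)@T[:3,:3].T
    return T[:3,3]+d*((z-T[2,3])/d[...,2])[...,None]
def line(P): # robust fit, returns point, dir
    vx,vy,x0,y0=cv2.fitLine(P[:,:2].astype(np.float32),cv2.DIST_HUBER,0,.01,.01).ravel(); return np.array([x0,y0]),np.array([vx,vy])
E
python3 - <<'E'
from fit import *
c=dict(np.load("wn.npz")); W=cloud(c); Z=W[...,2]
red=(Z>122.5)&(Z<133); red=cv2.medianBlur(red.astype(np.uint8),5)>0
zp=127.0
L=[];Rr=[];oL=[];oR=[]
for v in range(115,280):
    r=red[v]; 
    gl=[u for u in range(250,320) if r[u] and not r[u+1]]; gr=[u for u in range(320,380) if not r[u] and r[u+1]]
    if gl: L.append((gl[-1]+.5,v))
    if gr: Rr.append((gr[0]+.5,v))
    on=np.where(r[200:445])[0]+200
    oL.append((on[0]-.5,v)); oR.append((on[-1]+.5,v))
T=[];B=[];oT=[];oB=[]
for u in range(292,350):
    k=[v for v in range(85,130) if red[v,u] and not red[v+1,u]]
    if k:T.append((u,k[-1]+.5))
for u in range(290,306):
    k=[v for v in range(270,305) if not red[v,u] and red[v+1,u]]
    if k:B.append((u,k[0]+.5))
for u in range(240,300): oB.append((u,np.where(red[:321,u])[0][-1]+.5))
for u in range(240,400): oT.append((u,np.where(red[:,u])[0][0]-.5))
f=lambda A:ray(c,*np.array(A,float).T,zp)
res={}
for n,A in dict(L=L,R=Rr,oL=oL,oR=oR,T=T,B=B,oT=oT,oB=oB).items():
    p,d=line(f(A)); res[n]=(p,d); a=np.degrees(np.arctan2(d[1],d[0]))
    rs=(f(A)[:,:2]-p)@np.array([-d[1],d[0]])
    print(n,len(A),p.round(2),round(a,3),round(rs.std(),2))
yaw=np.radians(15.6)
import sys
angs=[]
for n in ["L","R","oL","oR"]:
    d=res[n][1]; angs.append(np.arctan(d[1]/d[0]))
yaw=np.mean(angs); print(np.degrees(angs),"yaw",np.degrees(yaw))
tx=-np.array([np.cos(yaw),np.sin(yaw)]); ty=np.array([-tx[1],tx[0]])
s={n:(res[n][0]@tx,res[n][0]@ty) for n in res}
print("width",s["L"][1]-s["R"][1],"outer",s["oL"][1]-s["oR"][1],"len",s["B"][0]-s["T"][0],"outer len",s["oB"][0]-s["oT"][0])
cx=(s["B"][0]+s["T"][0])/2; cy=(s["L"][1]+s["R"][1])/2; coy=(s["oL"][1]+s["oR"][1])/2
print("centre",tx*cx+ty*cy, "outer y diff",coy-cy)
print("pivot", tx*(cx+168)+ty*(cy+12))
# top-plate outline mould again w/ ray at fixed z
c=dict(np.load("wm.npz")); W=cloud(c); m=(abs(W[...,2]-49.2)<5)&(np.hypot(W[...,0]-527,W[...,1]-173)<130); m=cv2.medianBlur(m.astype(np.uint8),3)>0
v,u=np.where(m); P=ray(c,u.astype(float),v.astype(float),49.2); print(cv2.minAreaRect(P[:,:2].astype(np.float32)))
E
```

```text
L 165 [ 543.67 -132.47] 13.486 0.0
R 165 [ 547.74 -191.26] 13.272 0.26
oL 165 [516.8  -76.17] 13.304 0.25
oR 165 [ 563.57 -250.14] 13.287 0.26
T 58 [ 619.97 -140.15] -76.453 0.23
B 16 [ 448.89 -168.57] -74.964 0.35
oT 160 [ 632.   -136.15] -76.74 0.22
oB 60 [ 411.96 -143.82] -77.207 0.34
[13.48555   13.272201  13.3041115 13.286668 ] yaw 13.337132
width -58.146088 outer -180.06842 len 173.0163 outer len 215.87958
centre [ 536.7126  -163.99359] outer y diff -0.014434814
pivot [ 376.0118  -214.42426]
((525.2420043945312, 174.32015991210938), (172.07318115234375, 55.972496032714844), 31.946338653564453)
```

```bash
python3 - <<'E'
from fit import *
q=down(np.radians(31.95+180))
bot.move_ptp([525.3,174.4,110],q)
print(bot.servo_line([525.3,174.4,12],velocity=120,until_force=15), telemetry.read_position())
jaws.gripper_close(squeeze=60)
print(telemetry.read_finger_gap(),telemetry.read_position(),telemetry.read_ft_force())
bot.servo_line([525.3,174.4,170],velocity=120)
bot.wait(.2)
print(telemetry.read_ft_force(),telemetry.read_wrist_torque())
c=cap("wrist"); save(c,"wg.png"); np.savez("wg.npz",**{k:np.array(c[k]) for k in c})
W=cloud(c);Z=W[...,2]
print(telemetry.read_time_s())
m=(Z>195)&(Z<220)&(np.hypot(W[...,0]-525,W[...,1]-174)<120)
print(m.sum(),np.median(Z[m]))
cv2.imwrite("pics/gm.png",m.astype(np.uint8)*255)
E
```

```text
False [526.10506413 174.50562238  12.79663624]
0.6355374260016032 [526.12226129 174.8086383   13.429302  ] [-0.89456251  0.74648946  6.60682667]
[-6.38502772e-04  2.20846327e-01 -6.78407135e+00] [-0.03062368  0.02127011  0.00407685]
12.35
22708 205.05678384620853
```

View pics/wg.png

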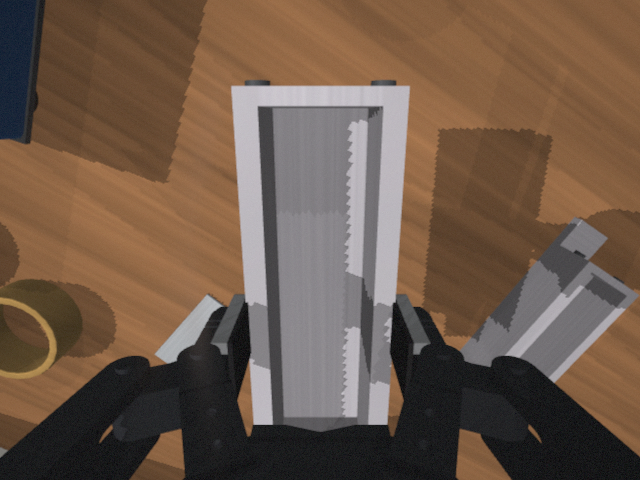

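View pics/gm.png

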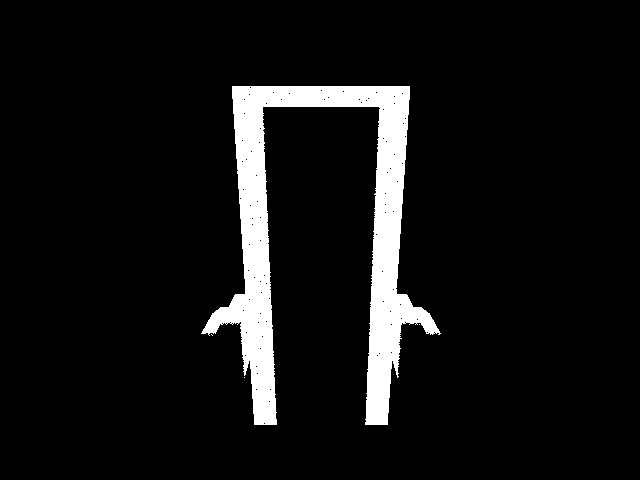

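```bash
python3 - <<'E'
from fit import *
c=dict(np.load("wg.npz")); W=cloud(c); Z=W[...,2]
Tt=c["T"]@np.linalg.inv(c["hand_eye"]); print("tcp",Tt[:3,3], R.from_matrix(Tt[:3,:3]).as_euler('zyx',degrees=True))
m=(Z>195)&(Z<220)
m=cv2.medianBlur(m.astype(np.uint8),3)>0
# flatness in tool frame
Pt=(W-Tt[:3,3])@Tt[:3,:3]
s=m.copy(); s[285:]=False; s[:, :220]=False; s[:,420:]=False
A=Pt[s]; A=A[np.isfinite(A).all(1)]
co=np.linalg.lstsq(np.c_[A[:,:2],np.ones(len(A))],A[:,2],rcond=None)[0]; print("plane tool",co)
zt=np.median(Z[s]); 
L=[];Rr=[]
for v in range(100,280):
    on=np.where(m[v,200:440])[0]+200; L.append((on[0]-.5,v)); Rr.append((on[-1]+.5,v))
T=[(u,np.where(m[:,u])[0][0]-.5) for u in range(245,400)]
K=c["mtx"]
f=lambda A:(ray(c,*np.array(A,float).T,zt)-Tt[:3,3])@Tt[:3,:3]
for n,A in dict(L=L,R=Rr,T=T).items():
    P=f(A); p,d=line(P); print(n,p.round(2),np.degrees(np.arctan(d[1]/d[0])).round(3) if n!="T" else np.degrees(np.arctan(d[0]/d[1])).round(3))
E
```

```text
tcp [524.95086746 174.328454   169.25810604] [ 1.48051716e+02 -7.51406098e-02  1.79988671e+02]
plane tool [-1.40248901e-02  9.52128726e-04 -3.44370218e+01]
L [0. 0.] nan
R [0. 0.] nan
T [0. 0.] nan<stdin>:19: RuntimeWarning: invalid value encountered in scalar divide
```

```bash
python3 - <<'E'
from fit import *
c=dict(np.load("wg.npz")); W=cloud(c); Z=W[...,2]
Tt=c["T"]@np.linalg.inv(c["hand_eye"])
m=(Z>195)&(Z<220)
m=cv2.medianBlur(m.astype(np.uint8),3)>0
zt=np.nanmedian(Z[100:285,220:420][m[100:285,220:420]]);print(zt)
L=[];Rr=[]
for v in range(100,280):
    on=np.where(m[v,200:440])[0]+200; L.append((on[0]-.5,v)); Rr.append((on[-1]+.5,v))
T=[(u,np.where(m[:,u])[0][0]-.5) for u in range(245,400)]
f=lambda A:(ray(c,*np.array(A,float).T,zt)-Tt[:3,3])@Tt[:3,:3]
for n,A in dict(L=L,R=Rr,T=T).items():
    P=f(A); p,d=line(P); print(n,p.round(2),np.degrees(np.arctan(d[1]/d[0])).round(3) if n!="T" else np.degrees(np.arctan(d[0]/d[1])).round(3))
E
```

```text
205.01607230622542
L [ 53.28 -28.44] -0.056
R [45.43 27.61] -0.022
T [86.99  5.05] 0.015
```

```bash
python3 - <<'E'
from fit import *
bot.servo_line([525.3,174.4,300],velocity=250)
q=down(np.radians(13.3)); t=np.array([534.87,-164.86])
bot.move_ptp([*t,300],q)
bot.servo_line([*t,175],velocity=120)
bot.wait(.3)
p=telemetry.read_position(); print(p, R.from_quat(telemetry.read_eef_rot()).as_euler('zyx',degrees=True))
c=cap("side"); save(c,"sp.png")
b=c["image"][300:420,180:420];cv2.imwrite("pics/spc.png",cv2.resize(cv2.cvtColor(b,cv2.COLOR_RGB2BGR),None,fx=3.3,fy=3.3,interpolation=2))
print(telemetry.read_ft_force(),telemetry.read_wrist_torque(),telemetry.read_time_s())
E
```

```text
[ 535.12061901 -164.99180131  175.55666845] [-1.32993135e+01  5.08621221e-02  1.79973232e+02]
[ 0.83660019  0.39720501 -6.54728197] [-0.04579958 -0.01235015  0.00250323] 16.975
```

View pics/spc.png

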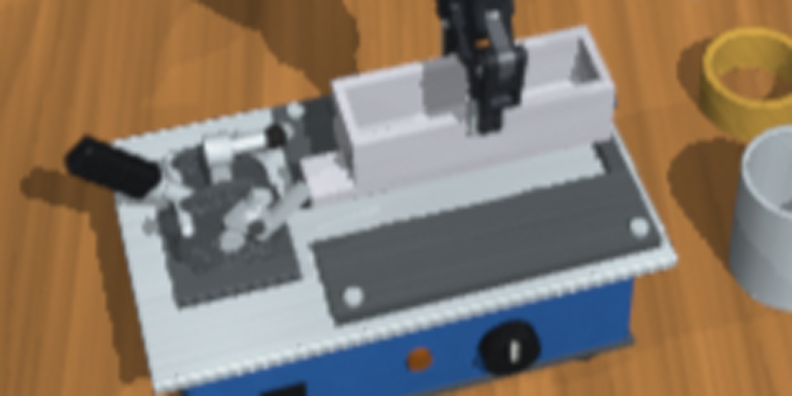

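```bash
python3 - <<'E'
from fit import *
t=np.array([534.87-.2,-164.86+.1])
bot.servo_line([*t,146],velocity=60)
r=bot.servo_line([*t,126],velocity=15,until_force=6)
print(r,telemetry.read_position(),telemetry.read_ft_force(),telemetry.read_wrist_torque())
bot.wait(.2)
print(telemetry.read_position(),telemetry.read_ft_force(),telemetry.read_time_s())
E
```

```text
True [ 534.87138735 -164.78994259  141.23433979] [-0.52349422  0.89977721  5.47366119] [-0.12246166  0.0322914  -0.02733796]
[ 534.87741925 -164.77394478  141.22511037] [-3.16173897e-03  1.15713080e+00  6.17110153e+00] 18.4
```

```bash
python3 - <<'E'
from fit import *
t=np.array([534.87-.2,-164.86+.1])
tx=-np.array([np.cos(np.radians(13.3)),np.sin(np.radians(13.3))]); ty=np.array([-tx[1],tx[0]])
for dx,dy in [(0,-.9),(0,-1.7),(1,-.8),(-1,-.8),(0,.9),(1,0),(-1,0)]:
    a=t+dx*tx+dy*ty
    p=telemetry.read_position()
    bot.servo_line([p[0],p[1],143.5],velocity=40)
    bot.servo_line([*a,143],velocity=20)
    f0=np.array(telemetry.read_ft_force()); m0=np.array(telemetry.read_wrist_torque())
    r=bot.servo_line([*a,126],velocity=15,until_force=6)
    p=telemetry.read_position(); print(dx,dy,r,np.round(p,2),(np.array(telemetry.read_ft_force())-f0).round(2),(np.array(telemetry.read_wrist_torque())-m0).round(3),telemetry.read_time_s())
    if p[2]<138: break
E
```

```text
0 -0.9 True [ 534.32 -163.84  131.5 ] [-0.88  0.96 13.9 ] [-0.071 -0.058  0.004] 19.7333
```

```bash
python3 - <<'E'
from fit import *
bot.wait(.2)
p=np.array(telemetry.read_position()); print(p,telemetry.read_ft_force())
r=bot.servo_line([p[0],p[1],p[2]-3],velocity=15,until_force=12)
print(r,telemetry.read_position(),telemetry.read_ft_force())
jaws.release()
print(telemetry.read_position(),telemetry.read_ft_force())
bot.servo_line([p[0],p[1],300],velocity=200)
bot.wait(.1)
c=cap("wrist"); save(c,"wh.png"); np.savez("wh.npz",**{k:np.array(c[k]) for k in c})
W=cloud(c);Z=W[...,2]
m=(Z>155)&(Z<180); m[290:]=False
P=W[m];P=P[np.hypot(P[:,0]-535,P[:,1]+165)<110]
co=np.linalg.lstsq(np.c_[P[:,:2]-[535,-165],np.ones(len(P))],P[:,2],rcond=None)[0];print("mould plane",co)
m=(Z>122)&(Z<133); m[300:]=False;P=W[m]
co=np.linalg.lstsq(np.c_[P[:,:2]-[535,-165],np.ones(len(P))],P[:,2],rcond=None)[0];print("plate plane",co)
for t in ["mould","lever_pivot","bat_grip"]:
    for d in optics.place_of(t,"wrist")[:2]: print(t,round(d["p"],2),w(c,d["at"]).round(1),px(c,w(c,d["at"])).round())
print(telemetry.read_time_s())
E
```

```text
[ 534.32668933 -163.82611378  131.48649965] [-0.46378103  0.71338893  6.53199793]
False [ 534.19150477 -163.93545759  131.55159073] [-7.30271053  2.71382785 10.75993417]
[ 534.35945742 -163.84841976  128.26430086] [-0.08171312 -0.63453752 -0.80179017]
mould plane [ 4.21468061e-03 -1.52803962e-03  1.66573013e+02]
plate plane [ 1.53507443e-03 -4.04553850e-04  1.27162533e+02]
mould 0.61 [ 536.6 -165.6  114.9] [324. 197.]
lever_pivot 0.95 [ 370.5 -213.4  151.1] [332. 379.]
21.9917
```

View pics/wh.png

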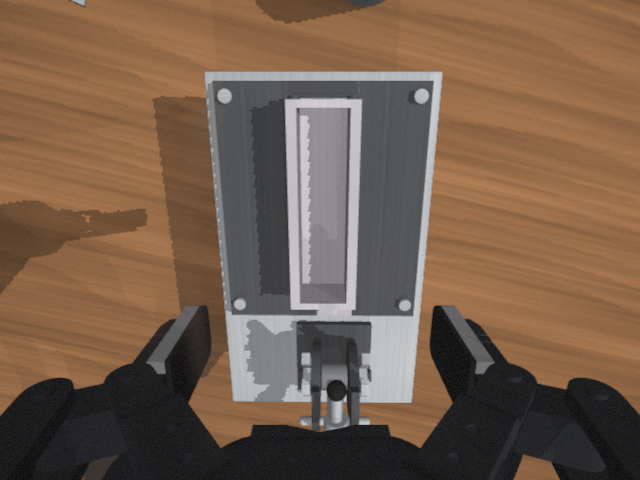

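```bash
cat > lev.py <<'E'
from fit import *
YAW=np.radians(193.3)
tx=np.array([np.cos(YAW),np.sin(YAW),0]); ty=np.array([-tx[1],tx[0],0]); up=np.array([0,0,1.])
piv=np.array([374.6,-214.0,155.])
AL=np.radians(-12)
def bdir(lv): return np.sin(np.pi/4-lv)*tx+np.cos(np.pi/4-lv)*up
def pose(lv,r,al=None,back=0.,dy=0.):
    al=AL if al is None else al
    b=bdir(lv); side=np.cross(ty,b); z=-(np.cos(al)*b+np.sin(al)*side); x=np.cross(ty,z)
    q=R.from_matrix(np.stack([x,ty,z],1)).as_quat()
    return piv+b*r+z*(19-back)+ty*dy,q
E
python3 - <<'E'
from lev import *
for al in (-5,-8,-12,-16,-20):
    a=np.radians(al); o=[]
    j=[kin.solve_ik(*pose(lv,106,a)) for lv in np.linspace(0,1.6,9)]
    j=[kin.solve_ik(*pose(0,92,a,100)),kin.solve_ik(*pose(0,92,a))]+j
    print(al,[None if k is None else np.round(k,2).tolist() for k in j][:11:2])
E
```

```text
-5 [[-1.61, -0.71, 2.4, 0.67, 1.65, -0.28], [-1.42, -0.62, 2.47, 0.71, 1.41, -0.24], [-1.03, -0.51, 2.28, 0.3, 1.29, 0.24], [-0.7, -0.25, 2.07, -0.08, 1.39, 0.65], [-0.5, 0.05, 1.86, -0.33, 1.62, 0.89], [-0.38, 0.34, 1.69, -0.49, 1.87, 1.0]]
-8 [[-1.56, -0.71, 2.38, 0.63, 1.62, -0.23], [-1.38, -0.62, 2.45, 0.66, 1.38, -0.19], [-0.99, -0.49, 2.26, 0.24, 1.29, 0.29], [-0.68, -0.23, 2.05, -0.12, 1.42, 0.68], [-0.49, 0.07, 1.85, -0.35, 1.65, 0.9], [-0.38, 0.37, 1.68, -0.52, 1.91, 1.0]]
-12 [[-1.49, -0.7, 2.35, 0.57, 1.59, -0.16], [-1.33, -0.61, 2.43, 0.59, 1.36, -0.13], [-0.95, -0.46, 2.23, 0.17, 1.3, 0.35], [-0.65, -0.19, 2.02, -0.17, 1.45, 0.72], [-0.47, 0.11, 1.83, -0.39, 1.7, 0.92], [-0.37, 0.4, 1.66, -0.55, 1.95, 1.0]]
-16 [[-1.41, -0.69, 2.32, 0.5, 1.56, -0.09], [-1.28, -0.6, 2.41, 0.52, 1.34, -0.07], [-0.9, -0.43, 2.21, 0.1, 1.32, 0.41], [-0.62, -0.15, 2.0, -0.22, 1.49, 0.76], [-0.45, 0.15, 1.81, -0.42, 1.74, 0.93], [-0.36, 0.44, 1.65, -0.58, 2.0, 1.0]]
-20 [[-1.34, -0.67, 2.29, 0.44, 1.53, -0.02], [-1.23, -0.59, 2.39, 0.45, 1.32, -0.0], [-0.86, -0.4, 2.18, 0.03, 1.34, 0.47], [-0.6, -0.12, 1.98, -0.27, 1.53, 0.79], [-0.44, 0.18, 1.79, -0.46, 1.79, 0.94], [-0.36, 0.47, 1.64, -0.61, 2.05, 1.0]]
```

```bash
sed -i 's/radians(-12)/radians(-16)/' lev.py; python3 - <<'E'
from lev import *
bot.servo_line([534,-164,360],velocity=300)
bot.move_ptp(*pose(0,92,back=85))
bot.wait(.15)
print(telemetry.read_position(),pose(0,92,back=85)[0])
c=cap("wrist"); save(c,"wb.png"); np.savez("wb.npz",**{k:np.array(c[k]) for k in c})
for d in optics.place_of("bat_grip","wrist")[:2]: print(round(d["p"],2),w(c,d["at"]).round(1),px(c,w(c,d["at"])).round())
print("exp",pose(0,92)[0]-0, piv+92*bdir(0), px(c,piv+92*bdir(0)), px(c,piv+120*bdir(0)))
W=cloud(c); 
s=cap("side"); save(s,"sb.png")
for d in optics.place_of("bat_grip","side")[:2]: print("side",round(d["p"],2),w(s,d["at"]).round(1))
m=optics.trace("bat_grip","wrist")
if m: 
    mk=m[0]["mask"]; P=W[mk]; print(m[0]["p"],mk.sum()); Q=P-piv; 
    print("ty",np.nanpercentile(Q@ty,[2,50,98]),"along",np.nanpercentile(Q@bdir(0),[2,50,98]),"perp",np.nanpercentile(Q@np.cross(ty,bdir(0)),[2,50,98]))
print(telemetry.read_time_s())
E
```

```text
[ 280.85384972 -236.33162673  278.43158299] [ 280.15176535 -236.32661658  277.77872454]
0.84 [ 313.4 -226.2  219.8] [315. 239.]
exp [ 320.25531613 -226.8465389   203.43604943] [ 311.29099302 -228.96561508  220.05382387] [318.51406465 243.0111504 ] [318.31161292 270.54057051]
side 0.71 [ 311.9 -227.5  228.2]
0.6 3018
ty [-27.6842885   -0.18404823  26.43597688] along [ 13.80783019  88.03597849 119.5725944 ] perp [-12.0964357   -5.51195261  10.42412803]
23.8833
```

View pics/wb.png

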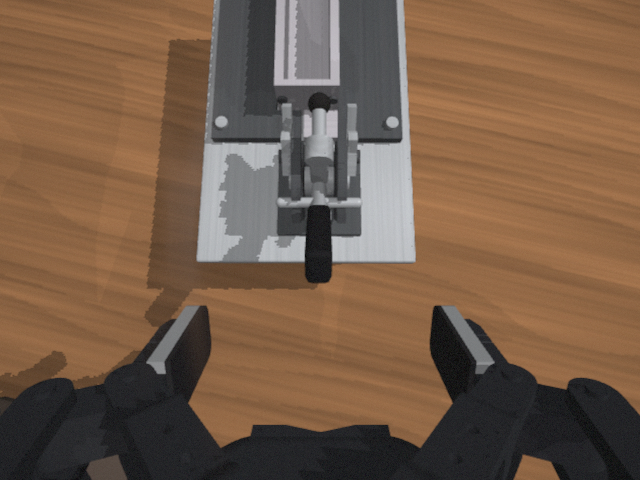

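View pics/sb.png

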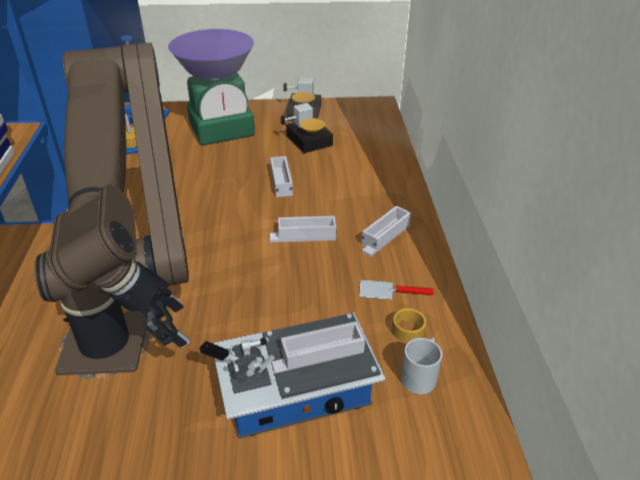

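```bash
cat >> lev.py <<'E'
GR=95.
def state(lv):
    """grasp point polar state, radial/tangential force on tool"""
    p=np.array(telemetry.read_position()); z=R.from_quat(telemetry.read_eef_rot()).as_matrix()[:,2]
    g=p-19*z-piv
    b=bdir(lv); t=np.cross(b,ty)*1.0
    if t@(-tx)<0 and lv<.7: t=-t
    f=np.array(telemetry.read_ft_force())
    ang=np.pi/4-np.arctan2(g@tx,g@up)
    return dict(ang=round(float(ang),3),r=round(float(np.hypot(g@tx,g@up)),2),y=round(float(g@ty),2),Fr=round(float(f@b),2),Ft=round(float(f@tdir(lv)),2),Fy=round(float(f@ty),2),m=round(float(np.array(telemetry.read_wrist_torque())@ty),2),t=round(telemetry.read_time_s(),2))
def tdir(lv): # direction of growing lever angle
    return -np.cos(np.pi/4-lv)*tx+np.sin(np.pi/4-lv)*up
E
sed -i '/t=np.cross(b,ty)\*1.0/d;/if t@(-tx)/d;s/^    b=bdir(lv);$/    b=bdir(lv)/' lev.py
python3 - <<'E'
from lev import *
p,q=pose(0,GR)
d=pose(0,GR,back=85)[0]-np.array(telemetry.read_position())
print(bot.servo_line(p+[-.4,0,-.4],velocity=80,until_force=12))
print(state(0))
jaws.gripper_close(squeeze=100)
bot.wait(.1)
print(telemetry.read_finger_gap(),state(0),telemetry.read_ft_force())
c=cap("side");b=c["image"][300:420,150:390];cv2.imwrite("pics/gb.png",cv2.resize(cv2.cvtColor(b,cv2.COLOR_RGB2BGR),None,fx=3.3,fy=3.3,interpolation=2))
E
```

```text
FalseTraceback (most recent call last):
  File "<stdin>", line 5, in <module>
  File "lev.py", line 19, in state
    return dict(ang=round(float(ang),3),r=round(float(np.hypot(g@tx,g@up)),2),y=round(float(g@ty),2),Fr=round(float(f@b),2),Ft=round(float(f@tdir(lv)),2),Fy=round(float(f@ty),2),m=round(float(np.array(telemetry.read_wrist_torque())@ty),2),t=round(telemetry.read_time_s(),2))
                                                                                                                      ^
NameError: name 'b' is not defined
```

```bash
sed -i 's/^    f=np.array(telemetry.read_ft_force())/    b=bdir(lv); f=np.array(telemetry.read_ft_force())/' lev.py
python3 - <<'E'
from lev import *
print(state(0))
jaws.gripper_close(squeeze=100)
bot.wait(.1)
print(telemetry.read_finger_gap(),state(0),telemetry.read_ft_force())
c=cap("side");b=c["image"][300:420,150:390];cv2.imwrite("pics/gb.png",cv2.resize(cv2.cvtColor(b,cv2.COLOR_RGB2BGR),None,fx=3.3,fy=3.3,interpolation=2))
E
```

```text
{'ang': -0.002, 'r': 95.44, 'y': 0.29, 'Fr': 0.59, 'Ft': -0.5, 'Fy': 0.51, 'm': -0.18, 't': 25.06}
0.16092775324826666 {'ang': -0.004, 'r': 95.41, 'y': -0.81, 'Fr': 5.46, 'Ft': 1.19, 'Fy': -4.14, 'm': -0.38, 't': 25.81} [-3.89095363  3.32959411  4.70025802]
```

View pics/gb.png

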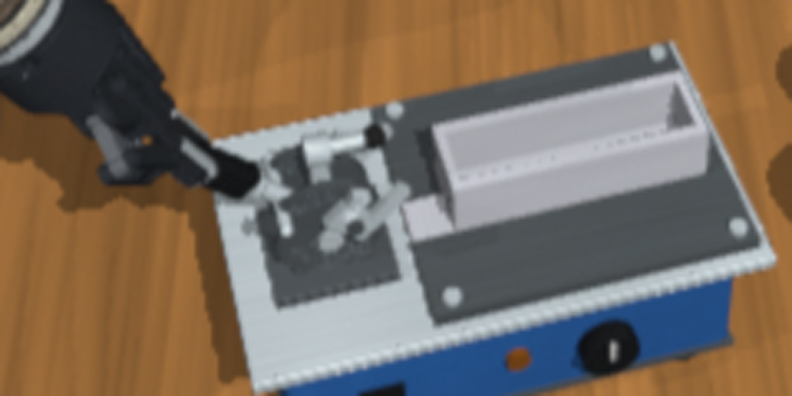

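```bash
sed -i 's/^AL=/piv=piv-1.0*ty\nAL=/' lev.py
python3 - <<'E'
from lev import *
for r in (100,104,107,109,111,113,115,117,119):
    p,q=pose(0,r); bot.servo_line(p,velocity=30,frame=q if False else None); bot.wait(.05)
    s=state(0); print(r,s)
    if s['Fr']<-30: break
E
```

```text
100 {'ang': -0.005, 'r': 98.16, 'y': -0.2, 'Fr': -13.42, 'Ft': 1.3, 'Fy': 4.17, 'm': 0.43, 't': 26.23}
104 {'ang': -0.005, 'r': 101.82, 'y': -0.24, 'Fr': -15.51, 'Ft': 1.63, 'Fy': 4.76, 'm': 0.5, 't': 26.56}
107 {'ang': -0.005, 'r': 104.56, 'y': -0.29, 'Fr': -18.35, 'Ft': 1.17, 'Fy': 6.52, 'm': 0.59, 't': 26.86}
109 {'ang': -0.005, 'r': 106.38, 'y': -0.32, 'Fr': -18.25, 'Ft': 1.32, 'Fy': 6.27, 'm': 0.66, 't': 27.16}
111 {'ang': -0.005, 'r': 108.21, 'y': -0.33, 'Fr': -18.75, 'Ft': 2.33, 'Fy': 5.84, 'm': 0.71, 't': 27.46}
113 {'ang': -0.005, 'r': 109.62, 'y': -0.4, 'Fr': -23.91, 'Ft': 2.12, 'Fy': 6.87, 'm': 0.9, 't': 27.76}
115 {'ang': -0.007, 'r': 109.71, 'y': -0.6, 'Fr': -36.58, 'Ft': 4.63, 'Fy': 12.17, 'm': 1.68, 't': 28.06}
```

```bash
sed -i 's/^piv=piv-1.0\*ty/piv=piv-0.6*ty/' lev.py
python3 - <<'E'
from lev import *
rc=114.
for lv in (.03,.06,.1,.15):
    p,q=pose(lv,rc); bot.servo_line(p,velocity=25,frame=q); bot.wait(.03)
    s=state(lv); print(lv,rc,s)
    if abs(s['Ft'])>14: print('STOP'); break
    rc+=np.clip((s['Fr']+26)/6,-1.5,1.5)
E
```

```text
0.03 114.0 {'ang': 0.018, 'r': 109.68, 'y': -0.82, 'Fr': -25.95, 'Ft': 0.9, 'Fy': 7.84, 'm': 1.04, 't': 28.37}
0.06 114.00833333333334 {'ang': 0.048, 'r': 109.7, 'y': -0.8, 'Fr': -24.48, 'Ft': -0.06, 'Fy': 8.04, 'm': 0.99, 't': 28.67}
0.1 114.26166666666667 {'ang': 0.088, 'r': 109.72, 'y': -0.79, 'Fr': -25.29, 'Ft': 1.14, 'Fy': 7.44, 'm': 1.06, 't': 29.01}
0.15 114.38000000000001 {'ang': 0.138, 'r': 109.75, 'y': -0.76, 'Fr': -24.88, 'Ft': 0.46, 'Fy': 7.01, 'm': 1.13, 't': 29.38}
```

```bash
python3 - <<'E'
from lev import *
rc=114.4
for lv in np.r_[.25:1.26:.1]:
    p,q=pose(lv,rc); bot.servo_line(p,velocity=45,frame=q); bot.wait(.03)
    s=state(lv); print(round(lv,2),round(rc,1),s)
    if abs(s['Ft'])>14 or abs(s['Fr'])>40: print('STOP'); break
    rc+=np.clip((s['Fr']+25)/6,-1.5,1.5)
E
```

```text
0.25 114.4 {'ang': 0.24, 'r': 109.73, 'y': -0.69, 'Fr': -21.62, 'Ft': 1.05, 'Fy': 5.72, 'm': 1.03, 't': 29.78}
0.35 115.0 {'ang': 0.341, 'r': 109.78, 'y': -0.7, 'Fr': -21.65, 'Ft': 0.72, 'Fy': 5.91, 'm': 1.13, 't': 30.18}
0.45 115.5 {'ang': 0.442, 'r': 109.85, 'y': -0.68, 'Fr': -21.15, 'Ft': 0.33, 'Fy': 5.75, 'm': 1.29, 't': 30.58}
0.55 116.2 {'ang': 0.543, 'r': 109.96, 'y': -0.67, 'Fr': -21.18, 'Ft': 1.33, 'Fy': 5.68, 'm': 1.32, 't': 30.98}
0.65 116.8 {'ang': 0.645, 'r': 110.11, 'y': -0.63, 'Fr': -21.61, 'Ft': 1.84, 'Fy': 6.81, 'm': 1.4, 't': 31.38}
0.75 117.4 {'ang': 0.746, 'r': 110.14, 'y': -0.6, 'Fr': -21.22, 'Ft': 1.16, 'Fy': 5.63, 'm': 1.39, 't': 31.78}
0.85 118.0 {'ang': 0.848, 'r': 110.28, 'y': -0.6, 'Fr': -23.1, 'Ft': 0.89, 'Fy': 5.58, 'm': 1.45, 't': 32.19}
0.95 118.3 {'ang': 0.951, 'r': 110.38, 'y': -0.58, 'Fr': -23.57, 'Ft': 0.7, 'Fy': 5.79, 'm': 1.39, 't': 32.6}
1.05 118.6 {'ang': 1.053, 'r': 110.48, 'y': -0.55, 'Fr': -23.01, 'Ft': 0.52, 'Fy': 5.7, 'm': 1.32, 't': 33.01}
1.15 118.9 {'ang': 1.156, 'r': 110.55, 'y': -0.51, 'Fr': -23.33, 'Ft': 0.01, 'Fy': 3.6, 'm': 1.26, 't': 33.42}
1.25 119.2 {'ang': 1.259, 'r': 110.63, 'y': -0.49, 'Fr': -23.94, 'Ft': -0.24, 'Fy': 3.9, 'm': 1.16, 't': 33.83}
```

```bash
python3 - <<'E'
from lev import *
rc=119.3; last=1.259
for lv in np.r_[1.29:1.72:.03]:
    p,q=pose(lv,rc); bot.servo_line(p,velocity=25,frame=q); bot.wait(.05)
    s=state(lv); print(round(lv,2),round(rc,1),s)
    if s['Ft']<-26 or abs(s['Fr'])>40: print('STOP'); break
    if lv>1.4 and s['ang']-last<.008: print('STALL'); break
    last=s['ang']
    rc+=np.clip((s['Fr']+24)/6,-1.5,1.5)
E
```

```text
1.29 119.3 {'ang': 1.299, 'r': 110.68, 'y': -0.46, 'Fr': -24.2, 'Ft': -0.68, 'Fy': 2.76, 'm': 1.22, 't': 34.18}
1.32 119.3 {'ang': 1.327, 'r': 110.72, 'y': -0.44, 'Fr': -23.61, 'Ft': -2.17, 'Fy': 4.03, 'm': 1.03, 't': 34.51}
1.35 119.3 {'ang': 1.358, 'r': 110.72, 'y': -0.44, 'Fr': -24.13, 'Ft': -2.1, 'Fy': 3.59, 'm': 1.04, 't': 34.83}
1.38 119.3 {'ang': 1.387, 'r': 110.79, 'y': -0.42, 'Fr': -25.51, 'Ft': -2.54, 'Fy': 3.69, 'm': 0.93, 't': 35.16}
1.41 119.1 {'ang': 1.417, 'r': 110.78, 'y': -0.42, 'Fr': -24.3, 'Ft': -3.21, 'Fy': 2.25, 'm': 0.9, 't': 35.48}
1.44 119.0 {'ang': 1.447, 'r': 110.8, 'y': -0.4, 'Fr': -25.67, 'Ft': -4.77, 'Fy': 3.22, 'm': 0.84, 't': 35.81}
1.47 118.7 {'ang': 1.476, 'r': 110.84, 'y': -0.38, 'Fr': -24.92, 'Ft': -5.81, 'Fy': 1.72, 'm': 0.7, 't': 36.12}
1.5 118.6 {'ang': 1.508, 'r': 110.84, 'y': -0.37, 'Fr': -23.9, 'Ft': -5.36, 'Fy': 0.83, 'm': 0.65, 't': 36.44}
1.53 118.6 {'ang': 1.537, 'r': 110.88, 'y': -0.36, 'Fr': -25.75, 'Ft': -7.24, 'Fy': 1.82, 'm': 0.44, 't': 36.76}
1.56 118.3 {'ang': 1.563, 'r': 110.92, 'y': -0.36, 'Fr': -25.42, 'Ft': -8.99, 'Fy': 1.66, 'm': 0.37, 't': 37.08}
1.59 118.1 {'ang': 1.578, 'r': 111.02, 'y': -0.29, 'Fr': -28.11, 'Ft': -17.44, 'Fy': 1.17, 'm': -0.1, 't': 37.39}
1.62 117.4 {'ang': 1.585, 'r': 111.38, 'y': -0.36, 'Fr': -28.64, 'Ft': -26.09, 'Fy': 0.3, 'm': -1.51, 't': 37.72}
STOP
```

```bash
python3 - <<'E'
from lev import *
for lv,rc in [(1.605,114),(1.605,110),(1.605,106),(1.60,102),(1.60,99),(1.60,97),(1.60,95)]:
    p,q=pose(lv,rc); bot.servo_line(p,velocity=25,frame=q); bot.wait(.05)
    s=state(lv); print(round(lv,3),rc,s)
    if s['Fr']>8 or s['Ft']<-35: print("STOP"); break
E
```

```text
1.605 114 {'ang': 1.576, 'r': 111.18, 'y': -0.33, 'Fr': -14.23, 'Ft': -17.57, 'Fy': -0.3, 'm': -1.29, 't': 38.07}
1.605 110 {'ang': 1.575, 'r': 108.56, 'y': -0.28, 'Fr': -10.05, 'Ft': -16.42, 'Fy': -0.28, 'm': -1.27, 't': 38.42}
1.605 106 {'ang': 1.576, 'r': 104.89, 'y': -0.31, 'Fr': -7.99, 'Ft': -15.5, 'Fy': -0.86, 'm': -1.23, 't': 38.78}
1.6 102 {'ang': 1.576, 'r': 100.45, 'y': -0.34, 'Fr': -8.28, 'Ft': -11.74, 'Fy': -0.18, 'm': -1.0, 't': 39.14}
1.6 99 {'ang': 1.577, 'r': 97.16, 'y': -0.35, 'Fr': -9.32, 'Ft': -10.88, 'Fy': -0.65, 'm': -0.94, 't': 39.46}
1.6 97 {'ang': 1.575, 'r': 97.1, 'y': -0.32, 'Fr': -2.2, 'Ft': -10.37, 'Fy': -1.65, 'm': -1.08, 't': 39.76}
1.6 95 {'ang': 1.573, 'r': 97.04, 'y': -0.27, 'Fr': 5.35, 'Ft': -9.12, 'Fy': -3.22, 'm': -1.22, 't': 40.06}
```

```bash
python3 - <<'E'
from lev import *
for lv,rc in [(1.57,96.5),(1.545,96.5),(1.52,96.5)]:
    p,q=pose(lv,rc); bot.servo_line(p,velocity=25,frame=q); bot.wait(.05)
    s=state(lv); print(lv,s)
    if s['Ft']>3: break
jaws.release()
print(state(lv))
p=np.array(telemetry.read_position()); z=R.from_quat(telemetry.read_eef_rot()).as_matrix()[:,2]
r=bot.servo_line(p-z*110,velocity=100,until_force=15); print(r)
c=cap("wrist"); save(c,"we.png")
for t in ["bat_grip","lever_pivot"]:
    for d in optics.place_of(t,"wrist")[:1]: print(t,w(c,d["at"]).round(1))
c=cap("side"); save(c,"se.png")
for d in optics.place_of("bat_grip","side")[:2]: print("side",d["p"],w(c,d["at"]).round(1))
print("expected bat",piv+92*bdir(1.545),telemetry.read_time_s())
b=c["image"][300:420,150:390];cv2.imwrite("pics/sec.png",cv2.resize(cv2.cvtColor(b,cv2.COLOR_RGB2BGR),None,fx=3.3,fy=3.3,interpolation=2))
E
```

```text
1.57 {'ang': 1.544, 'r': 97.07, 'y': -0.29, 'Fr': -0.34, 'Ft': -8.73, 'Fy': -0.9, 'm': -0.97, 't': 40.37}
1.545 {'ang': 1.52, 'r': 97.05, 'y': -0.29, 'Fr': -0.24, 'Ft': -8.42, 'Fy': -1.07, 'm': -1.0, 't': 40.67}
1.52 {'ang': 1.498, 'r': 97.04, 'y': -0.31, 'Fr': 0.05, 'Ft': -7.27, 'Fy': -0.93, 'm': -0.9, 't': 40.97}
{'ang': 1.521, 'r': 96.52, 'y': 0.01, 'Fr': -0.5, 'Ft': 0.13, 'Fy': 0.04, 'm': 0.44, 't': 41.66}
False
bat_grip [ 434.3 -196.1  223.2]
lever_pivot [ 371.6 -213.9  152.9]
side 0.87 [ 434.8 -199.6  229.6]
expected bat [ 436.11695509 -198.84147184  221.71014361] 43.1583
```

View pics/we.png

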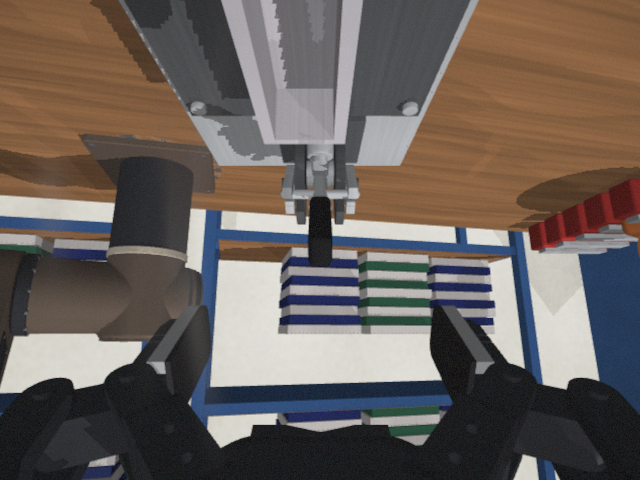

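View pics/sec.png

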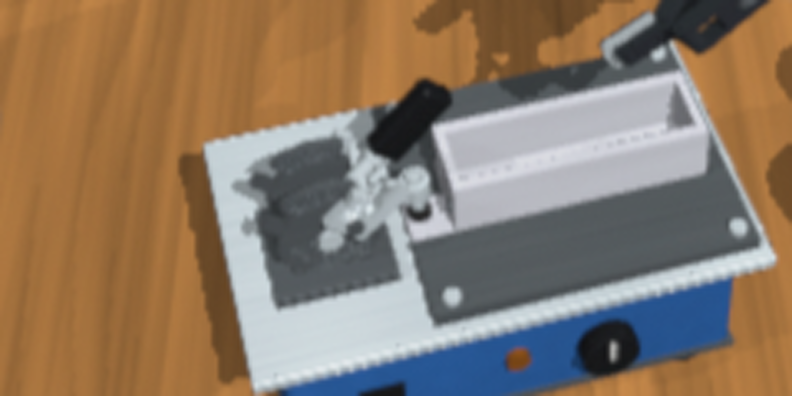

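```bash
python3 - <<'E'
from lev import *
bot.wait(.2)
for n in ("wrist","side","top"):
    c=cap(n); W=cloud(c); Q=W-piv
    a,y,h=-(Q@tx),Q@ty,Q@up
    # bat points: dark, within 12mm of plane, radius 50..150, height>35
    dark=c["image"].max(-1)<70
    rr=np.hypot(a,h); an=np.arctan2(a,h)
    m=dark&(abs(y)<14)&(rr>66)&(rr<150)&(h>30)&(an>.2)&(an<1.3)
    if m.sum()<20: print(n,m.sum()); continue
    A=np.c_[a[m],h[m]]; yy=y[m]
    print(n,m.sum(),"r pct",np.percentile(rr[m],[1,50,95,99]).round(1),"ang",np.percentile(an[m],[5,50,95]).round(3),"y",np.percentile(yy,[2,50,98]).round(1))
    # perp extent about direction search: central line from PCA
    mu=A.mean(0); d=np.linalg.svd(A-mu,full_matrices=False)[2][0]; d*=np.sign(d[1]); print("  dir lever",np.pi/4+np.arctan2(d[0],d[1]), "mean lever",np.pi/4+np.arctan2(*mu))
    np.savez("bat_%s.npz"%n,A=A,y=yy)
    print("  proj end", [round(float(np.percentile(A@np.array([np.sin(t),np.cos(t)]),99)),1) for t in (.65,.73,.8)])
    if n=="wrist": 
        im=c["image"].copy(); im[m]=[255,0,0]; i2=im[130:290,230:410]; cv2.imwrite("pics/bm.png",cv2.resize(i2[...,::-1],None,fx=4,fy=3.7,interpolation=0))
print(telemetry.read_time_s())
E
```

```text
wrist 1491 r pct [ 67.8 112.5 120.  120.5] ang [0.661 0.82  0.886] y [-6.7  0.8  7.6]
  dir lever 1.2635733707974397 mean lever 1.5744166297849178
  proj end [120.1, 120.4, 120.3]
side 307 r pct [ 67.   96.5 121.6 123. ] ang [0.53  0.642 0.794] y [-2.4  7.  11. ]
  dir lever 1.5444303956777454 mean lever 1.4403982798765111
  proj end [122.8, 122.7, 122.5]
top 158 r pct [ 67.1 101.8 122.6 124.7] ang [0.554 0.616 0.757] y [-8.8 -2.2  7.9]
  dir lever 1.5817774991846376 mean lever 1.4274720616332144
  proj end [124.5, 124.3, 123.4]
43.5083
```

View pics/bm.png

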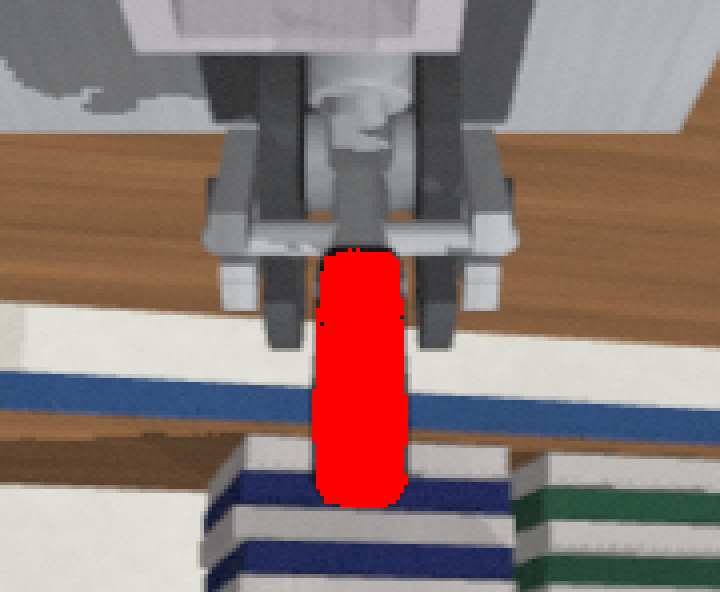

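```bash
python3 - <<'E'
from lev import *
d=np.load("bat_wrist.npz"); A=d["A"]
for t0 in (.72,.76,.79):
    e=np.array([np.sin(t0),np.cos(t0)]); n=np.array([np.cos(t0),-np.sin(t0)])
    pr=A@e; pp=A@n; s=pr>117
    print(t0,s.sum(),"perp on end",np.percentile(pp[s],[1,50,99]).round(1),"upper face perp at bands",[ (round(float(np.percentile(pp[(pr>a)&(pr<a+10)],90)),1)) for a in (70,85,100)])
    # slope of end face
    c=np.polyfit(pp[s],pr[s],1); print("  end face slope",c[0].round(3))
E
```

```text
0.72 602 perp on end [-10.9   1.6  11.5] upper face perp at bands [12.5, 12.2, 12.2]
  end face slope -0.013
0.76 606 perp on end [-15.5  -3.    6.8] upper face perp at bands [9.5, 8.6, 8.0]
  end face slope 0.017
0.79 604 perp on end [-18.6  -6.4   3.3] upper face perp at bands [7.3, 6.0, 4.9]
  end face slope 0.037
```

```bash
python3 - <<'E'
from lev import *
p=np.array(telemetry.read_position()); print(p)
bot.servo_line(p+[0,0,100],velocity=200)
bot.move_ptp([520,-168,350],down(np.radians(13.3)))
bot.wait(.1)
c=cap("wrist"); save(c,"wf.png"); W=cloud(c);Z=W[...,2]
v=np.arange(480)[:,None]
near=np.hypot(W[...,0]-535,W[...,1]+165)<112
for n,lo,hi in (("mould",155,178),("plate",122,134)):
    m=(Z>lo)&(Z<hi)&(near if n=="mould" else True)&(v<300); P=W[m]
    co=np.linalg.lstsq(np.c_[P[:,:2]-[535,-165],np.ones(len(P))],P[:,2],rcond=None)[0];print(n,m.sum(),co.round(4))
for d in optics.place_of("bat_grip","wrist")[:1]: print(d["p"],w(c,d["at"]).round(1))
Q=W-piv; a,h,y=-(Q@tx),Q@up,Q@ty; m=(c["image"].max(-1)<70)&(abs(y)<14)&(h>35)&(a>20)&(np.hypot(a,h)<140)
A=np.c_[a[m],h[m]]
for t0 in (.7,.73,.76):
    e=np.array([np.sin(t0),np.cos(t0)]);n=np.array([np.cos(t0),-np.sin(t0)]);pr=A@e;pp=A@n
    print(t0,len(A),"end",np.percentile(pr,99).round(1),"perp end",np.percentile(pp[pr>116],[1,99]).round(1))
print(telemetry.read_time_s(),telemetry.read_ft_force())
E
```

```text
[ 512.63058023 -180.74644341  274.71649408]
mould 4740 [ 5.400000e-03 -5.000000e-04  1.664051e+02]
plate 32799 [ 2.100000e-03 -2.000000e-04  1.271787e+02]
0.78 [ 434.8 -193.8  223.8]
0.7 724 end 120.7 perp end [-9.3 12.8]
0.73 724 end 120.8 perp end [-12.8   9.2]
0.76 724 end 120.7 perp end [-16.3   5.7]
45.0917 [ 0.70258251 -0.98375305 -0.512943  ]
```

View pics/wf.png

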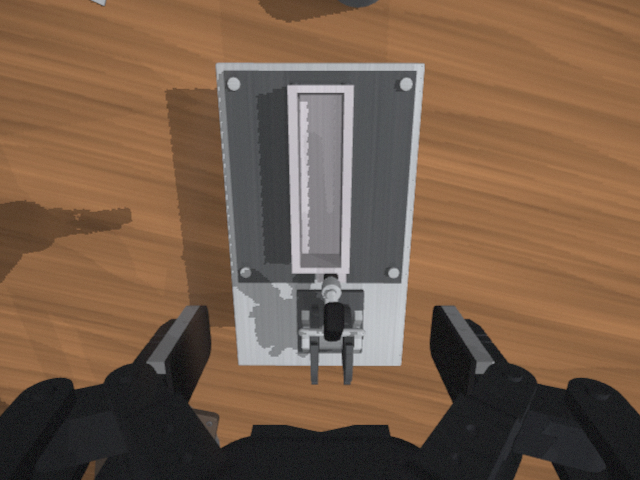

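```bash
python3 - <<'E'
from h import *
order.job_done(); print(telemetry.read_time_s())
E
```

```text
the job is handed in; nothing more can be done
the job is handed in; nothing more can be done
```

The mould is seated in the nest and clamped, and I handed the job in at about 45 s of the 72 s allowed. I got no verdict back.

- **Mould choice and seating:** I took the look-alike nearest the base, at about (525, 174) mm. The first set-down touched the nest rim. After I shifted it 0.9 mm along table −y it dropped about 10 mm onto the floor.
- **Clamping:**
  - I drew the bat out 14 mm until I felt the stop, then swung it over with very little side force.
  - It met the horn at about 1.575 rad, and I let it go back in about 14 mm while pressing it against the horn.
- **Last checks:**
  - The bat's end measured about 120.5 mm from the pivot, so it is home.
  - The lever stayed put with the gripper clear of it, and the pad is on the lug.
  - The mould's top measured 39.2 to 39.4 mm over the nest plate (40 expected).
  - I did not move near the mug, ring or spatula, and did not check them again at the end.

**Disagreements:**
- **Lever angle:** the last pictures put the lever at about 1.50 to 1.51 rad, against about 1.52 rad that I expected from the horn contact. While I eased off, the arm also read 1.50 rad and still felt the pad's push. I put this down to notch play and calibration error.
- **Bat length:** the side and top cameras showed the bat's end 2 to 4 mm farther out than the wrist camera did.
- **Mould tilt:** the mould's top reads about 0.2° tilted against the plate, the same before and after clamping.

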